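# Lock a cabinet cam connector with a slotted driver

## Robot

A 7-joint arm with a two-finger parallel gripper is mounted at the origin on a cart in front of the work surface, level with it; the furniture and walls round the work are solid. World frame = base frame: x ahead of the robot, y to its left, z up, the work surface at z = 0. Lengths are in m, angles in degrees, forces in N, time in s.
With the tool pointing down it reaches from about 0.425 to 0.875 m from the base axis. Payload 4.7 kg.
Tool frame: the origin (TCP) lies at the very end of the fingers, on their centre line; the grasp point (between the pads) lies 19 mm behind it; z points along the fingers, y is the direction in which the jaws open and shut (so a half turn about z gives the same grasp; the last joint's range is limited). The gripper opens to 87 mm and grips with 3 to 60 N. Pads are 19 mm wide; open, the fingers measure 117 mm over their backs; the gripper's body (75 mm by 190 mm) begins 51 mm behind the grasp point.
Start: joints at [72.027, 18.392, -4.016, 83.108, 1.295, 78.541, -3.26], TCP at [0.209, -0.615, 0.223] pointing down, gripper open.
Joint ranges: [-163.93, 163.93], [-17.29, 119.83], [-79.2, 71.16], [3.27, 140.29], [-89.18, 269.18], [5.43, 117.66], [-154.24, 154.24]. Speed limits (degrees/s): [147.25, 147.25, 180, 180, 180, 180, 180].

## Interface

Orientations are given as [roll, pitch, yaw] about the fixed x, y, z axes, in that order (R = Rz(yaw) Ry(pitch) Rx(roll)).
In Python, from cell import monitor, imaging, ticket, spot_in, pinpoint gives the robot as it stands.
- The arm moves only by the tool servo_tool, never from a script. Its argument "targets" is a list of rows, each a list of 5 numbers: the opening in per cent of the stroke, from 0 (shut) to 100 (fully open), then the shift along the tool's x, y, z in m, then the turn about the tool's z in rad. In form: [[grip, dx, dy, dz, turn], ...]. A call has 1 to 5 rows; each row is the pose to reach, as a shift and turn from the pose commanded when the call began, along the tool's axes at that moment; what a row does not reach only later rows make up. A row lasts 1/8 s, in which the tool goes at most 62.5 mm and 10.7 degrees, less where a joint would pass 70% of its speed; a pose out of reach is approached as far as the arm can. A call with a gripper value outside its range is refused whole. The fingers move at their own pace and stop on an object; "grip_force" is the grip in N (left out, the last holds). Time passes only in rows, so rows that repeat a pose let the fingers close. It gives the time, the measured TCP pose, the force and the opening at its end, in the units of the state.
- monitor.get_obs(): the state, without advancing time (a new reading comes with each control period).
- imaging.read_camera(name): name is "scene" or "side" or "wrist"; returns a dict with "frame" (480x640x3 uint8, blue, green, red), "depth" (480x640 float32, m along the optical axis (not along the pixel's ray), 0 where there is no reading), "K" (3x3 intrinsics, pixels), "k1" (the pictures are not rectified: a ray, as slopes to the right and down, at radius r is drawn at 1 + k1 r^2 times it, then the intrinsics apply), "world_from_camera" (4x4, takes a point from camera to world coordinates). Camera axes: x right, y down, z forward; pixel columns grow to the right and rows downward; lengths in m; the calibration is good to about 2 mm. A picture is of the moment at which its call begins.
- ticket.sign_off(): hands the job in, once; it reports no verdict.
Trained networks look in the newest picture that a camera, given by its name, has taken for a name from the list of things; names that differ only in an ending like _2 or _b are one class to them, and where a whole thing is asked for, a point or a joint stands for the part that bears it (a point fixed in the world has none). Each returns a list of dicts, best first, with "confidence" (0 to 1); they miss things now and then, are a little off and sometimes report something else, mostly with a low value. They report only what shows in the picture. A call takes as long as a camera call. They do not tell look-alikes from the thing itself.
- spot_in(camera, label): "at" ([column, row] in pixels, amid what is visible of it).
- pinpoint(camera, label): "at" ([column, row] in pixels: a listed point, or the origin of a listed thing).
The state is a dict: "time_s": time; "qpos": joint angles; "joint_velocities": joint speeds; "effort": joint torques, N m; "tool_pos": TCP position; "tool_rot": TCP orientation; "force": force on the tool from outside, world axes, zero at the start; "wrist_torque": the same for the moment, N m; "grip_width": finger opening in m.
Only numpy, scipy, OpenCV 4.12 (cv2) and the standard library are available. Lean on these libraries where they do the work, as an engineer would, in place of code of your own. Each camera call takes 0.05 s, during which the arm holds its last target.

## Task

Take the stubby blue slotted driver out of its wooden stand, set its blade into the slot of the cam lock in the plywood panel, and turn the cam clockwise until it seats fully against its stop, so that the joint is drawn tight. Turn it with the driver only, press and turn gently (stop as soon as you feel it seat), then stand the driver back upright in its stand, all the way down, and leave the other things on the bench alone.

Things in the scene. Friction and masses are not known exactly. Their poses are not given: they have to be found in the camera images.
- panel: Fixed plywood panel lying flat, 160 (x) x 150 (y) x 32 mm, origin under its centre. The pale rail (160 x 80 x 32 mm) that is to be drawn against it lies on its +y side. The cam sits in a 38 mm bore in its top face: a 30 mm bright metal disc, face flush with the panel within 1 mm, with one straight slot 5 mm wide and 6.5 mm deep right across it.
- bore (a point): Centre of the 38 mm bore at the height of the panel's top face; axes as the panel's. The cam turns about this point, but its slotted disc is carried loosely: the slot's middle line lies up to 3.5 mm to either side of this point (across the slot), differently each time and not measured, and the disc shifts across the slot against about 3 N. So the slot must be sought by feel or by eye.
- cam (a joint): Angle of the cam, rad. 0: slot along the panel's x (grey marks); grows clockwise seen from above to a hard stop at 1.571, slot along y (red marks), where it is seated. Starts at 0.05 to 0.3. It turns stiffly (under 0.1 N m) and stays where it is left; at the stop 0.15 to 0.2 N m is firm, over 0.3 N m harms it. The blade has play in the slot: the cam lags it by 0.1 to 0.25 rad.
- rail (a joint): How far the cam has drawn the pale rail towards the panel, in m; 0 with the joint open, 0.003 when the joint is tight.
- driver_handle (a point): Centre of the driver's blue handle: a flat-sided block 34 mm along x, 24 mm along y (grip across these flat sides), 60 mm tall in all (from 28 mm below this point to 32 mm above it). The point's z axis points up along the driver while it stands, x along the blade's width. The driver weighs 0.12 kg.
- driver_tip (a point): The tip of the driver's blade, 58 mm below the handle's centre on the driver's axis. The blade is 16 mm wide along x and 3 mm thick along y for 13 mm up from the tip; above this the shank is 16 x 6 mm up to the underside of the handle, 30 mm above the tip.
- stand_mouth (a point): Centre of the hole in the top face (40 mm above the bench) of the driver's stand, a fixed wooden block 80 mm along x, 70 mm along y. The hole goes right through, 21 mm along x by 11 mm along y, with a 3 mm bevel at its mouth. The driver stands in it with the underside of its handle resting on this face, its blade along the hole's x axis (either way round).
- tape_measure: Yellow tape measure 37 x 88 x 64 mm on the bench, origin under its centre; leave alone.
- dark_offcut: Dark brown wood offcut 60 x 85 x 18 mm, origin under its centre; leave alone.
- black_screwdriver: Ordinary long black screwdriver lying on the bench, 209 mm long; leave alone.
- sanding_block: Orange-brown sanding block 63 x 110 x 35 mm, origin under its centre; leave alone.
- pale_offcut: Pale grey-brown wood offcut 55 x 110 x 22 mm, origin under its centre; leave alone.
Not all that is in view belongs to the job. What is shaped like the part that bears stand_mouth but white is not meant.

How it is judged:
By the outcome, as a careful person would: the job done as asked, in the order asked, and still so for the second after the job is handed in, with the robot touching nothing.
It also fails if it takes over 72 s, if anything falls off the work surface, if the arm or the gripper's body presses on something with over 40 N, if the wrist force passes 120 N, or if a joint passes its speed limit or range.

## Working session

There is one attempt and no reset: what is moved stays moved. The work goes in short steps, Python scripts to look and compute and a tool call to move; the robot and the scene stay as the last step left them, time stands still between calls to the robot, and variables do not carry over. Pictures are saved under pics/ and viewed, and the job is handed in when it is done.

Besides the shell and the picture viewer there is one more tool, called after "Call:" as a command line: name --pt "numbers of a row" for each row, then --argument value for the rest. servo_tool: Moves the arm, as the interface text tells. Its arguments: {"type":"object","properties":{"targets":{"type":"array","items":{"type":"array","items":{"type":"number"}}},"grip_force":{"type":"number"}},"required":["targets"]}

```bash
ls; mkdir -p pics; cat > h.py <<'E'
import numpy as np, cv2
from cell import monitor, imaging, ticket, spot_in, pinpoint
def ray(c,px):
    K=c["K"];k1=c["k1"]
    d=np.array([(px[0]-K[0,2])/K[0,0],(px[1]-K[1,2])/K[1,1]])
    u=d.copy()
    for _ in range(20): u=d/(1+k1*(u@u))
    return u
def at_z(c,px,z):
    u=ray(c,px);T=np.array(c["world_from_camera"])
    v=T[:3,:3]@np.array([u[0],u[1],1]);o=T[:3,3]
    return o+v*(z-o[2])/v[2]
def at_d(c,px):
    u=ray(c,px);T=np.array(c["world_from_camera"])
    d=c["depth"][int(round(px[1])),int(round(px[0]))]
    return T[:3,:3]@(np.array([u[0],u[1],1])*d)+T[:3,3]
def proj(c,P):
    T=np.linalg.inv(np.array(c["world_from_camera"]));p=T[:3,:3]@np.array(P)+T[:3,3]
    u=p[:2]/p[2];u=u*(1+c["k1"]*(u@u));K=c["K"]
    return np.array([K[0,0]*u[0]+K[0,2],K[1,1]*u[1]+K[1,2]])
def obs():
    o=monitor.get_obs()
    for k in ["time_s","tool_pos","tool_rot","force","wrist_torque","grip_width"]: print(k,np.round(o[k],4))
    return o
E
python3 - <<'E'
from h import *
o=obs();print(o["qpos"])
for n in ["scene","side","wrist"]:
    c=imaging.read_camera(n);cv2.imwrite(f"pics/{n}0.png",c["frame"])
    print(n,np.round(c["world_from_camera"],3).tolist(),c["K"][0,0],c["k1"])
    for l in ["bore","driver_handle","driver_tip","stand_mouth","panel"]:
        print(l,[(np.round(r["at"],1).tolist(),round(r["confidence"],2),np.round(at_d(c,r["at"]),3).tolist()) for r in pinpoint(n,l)])
E
```

```text
pics
time_s 0.0
tool_pos [ 0.209  -0.6149  0.2215]
tool_rot [-1.798902e+02  5.900000e-03  1.878150e+01]
force [-0.2797  0.6248 -0.4026]
wrist_torque [-0.0298  0.0179  0.0086]
grip_width 0.087
[72.02649726 18.43946324 -4.01365557 83.17459021  1.29456951 78.54097815
 -3.25991215]
scene [[-0.866, -0.331, 0.374, 0.078], [-0.499, 0.562, -0.659, 0.775], [0.008, -0.758, -0.653, 0.826], [0.0, 0.0, 0.0, 1.0]] 478.1696582238896 -0.12620735900306118
bore [([267.3, 284.0], 0.81, [0.56, 0.164, 0.032])]
driver_handle [([385.1, 184.6], 0.61, [0.469, -0.287, 0.077]), ([271.0, 411.7], 0.49, [0.381, 0.417, 0.004])]
driver_tip [([382.4, 201.7], 0.56, [0.462, -0.264, 0.034])]
stand_mouth [([382.3, 190.4], 0.72, [0.474, -0.285, 0.056]), ([391.7, 222.6], 0.69, [0.4, -0.183, 0.04]), ([369.3, 255.5], 0.6, [0.395, -0.034, 0.041])]
panel [([273.7, 282.4], 0.6, [0.549, 0.153, 0.033])]
side [[0.979, -0.093, 0.184, 0.267], [-0.206, -0.439, 0.874, -1.278], [-0.0, -0.893, -0.449, 0.74], [0.0, 0.0, 0.0, 1.0]] 571.8232166171098 0.054157826781408645
bore [([311.5, 222.7], 0.92, [0.549, 0.183, 0.033])]
driver_handle [([318.6, 307.0], 0.94, [0.467, -0.309, 0.077])]
driver_tip [([321.7, 328.2], 0.67, [0.469, -0.33, 0.039])]
stand_mouth [([276.7, 292.8], 0.81, [0.398, -0.17, 0.034]), ([269.4, 258.7], 0.65, [0.401, -0.017, 0.04]), ([324.2, 315.9], 0.58, [0.48, -0.305, 0.05])]
panel [([314.0, 235.7], 0.81, [0.54, 0.104, 0.031])]
wrist [[0.323, -0.905, -0.278, 0.286], [-0.946, -0.309, -0.094, -0.588], [-0.001, 0.293, -0.956, 0.385], [0.0, 0.0, 0.0, 1.0]] 354.55603228260946 -0.04517115202545166
bore []
driver_handle []
driver_tip []
stand_mouth []
panel []
```

View pics/scene0.png

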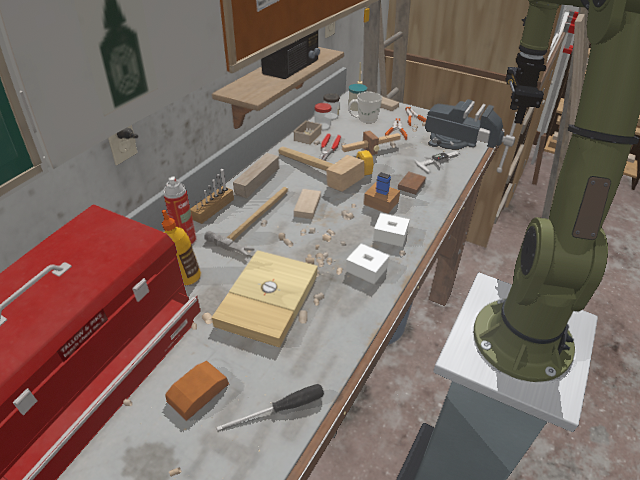

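View pics/side0.png

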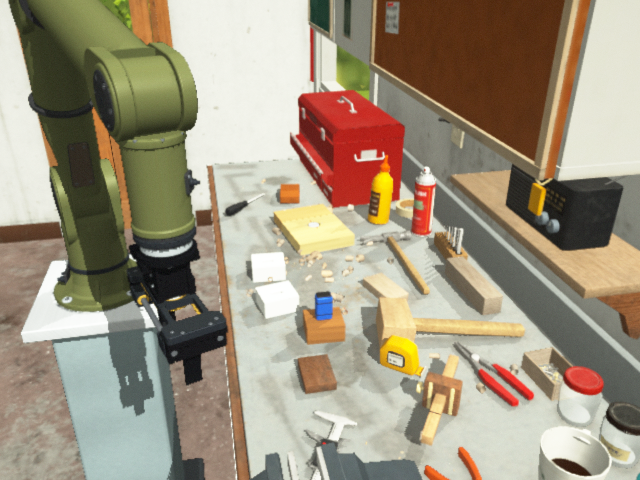

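```bash
python3 - <<'E'
from h import *
c=imaging.read_camera("side")
f=c["frame"]
a=cv2.resize(f[270:350,280:380],None,fx=4,fy=4,interpolation=cv2.INTER_CUBIC)
b=cv2.resize(f[200:280,262:362],None,fx=4,fy=4,interpolation=cv2.INTER_CUBIC)
cv2.imwrite("pics/crop1.png",np.hstack([a,b]))
E
```

```text
(no output)
```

View pics/crop1.png

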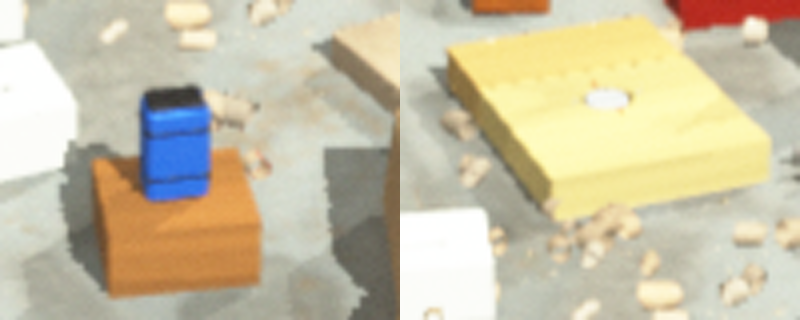

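```bash
python3 - <<'E'
from h import *
c=imaging.read_camera("side")
P=lambda p,z:at_z(c,p,z)
a,b,d=P((306,332),.04),P((345,329.5),.04),P((303.5,309),.04)
print("stand",a,b,d,np.linalg.norm(b-a),np.linalg.norm(d-a))
a,b,d=P((299,245),.032),P((354.5,233),.032),P((273.8,212),.032)
print("panel",a,b,d,np.linalg.norm(b-a),np.linalg.norm(d-a))
for p in [(c0,r0) for c0,r0 in [(411/4+0,0)]]: pass
# handle top black centre crop (174,100)
print("top",P((280+174/4,270+100/4),.1), P((311.5,222.7),.032))
# nearest-y px: depth cloud of blue
h=cv2.cvtColor(c["frame"],cv2.COLOR_BGR2HSV)
m=(h[...,0]>105)&(h[...,0]<125)&(h[...,1]>150)
m[:280]=0;m[335:]=0;m[:,:290]=0;m[:,360:]=0
Q=np.array([at_d(c,(x,y)) for y,x in np.argwhere(m)]);print(len(Q),np.percentile(Q,[2,50,98],axis=0))
E
```

```text
stand [ 0.43489464 -0.33829749  0.04      ] [ 0.51472077 -0.34642136  0.04      ] [ 0.44485649 -0.25572594  0.04      ] 0.08023845087763944 0.08317029790762603
panel [0.48967723 0.05561604 0.032     ] [0.65301917 0.09447075 0.032     ] [0.45278138 0.28111567 0.032     ] 0.16789961083484475 0.228498115048857
top [ 0.47917455 -0.30154908  0.1       ] [0.54897583 0.18452458 0.032     ]
326 [[ 0.46352719 -0.31125282  0.04605028]
 [ 0.47853699 -0.30738174  0.07234249]
 [ 0.49373516 -0.29981268  0.09724126]]
```

```bash
python3 - <<'E'
from h import *
for n in ["side","scene"]:
    c=imaging.read_camera(n)
    Q=np.array([at_d(c,(x,y)) for y in range(0,480,3) for x in range(0,640,3) if c["depth"][y,x]>0])
    m=(Q[:,0]>.2)&(Q[:,0]<.9)&(Q[:,1]>-.8)&(Q[:,1]<.45)&(Q[:,2]>.06)&(Q[:,2]<.45)
    Q=Q[m]
    for x0 in np.arange(.2,.9,.1):
        print(n,round(x0,1),[ (round(y0,2),round(float(s[:,2].max()),2)) for y0 in np.arange(-.8,.45,.1) for s in [Q[(abs(Q[:,0]-x0-.05)<.05)&(abs(Q[:,1]-y0-.05)<.05)]] if len(s)])
E
```

```text
side 0.2 [(np.float64(-0.8), 0.34), (np.float64(-0.7), 0.45), (np.float64(-0.6), 0.27)]
side 0.3 [(np.float64(-0.8), 0.15)]
side 0.4 [(np.float64(-0.8), 0.15), (np.float64(-0.4), 0.1), (np.float64(-0.3), 0.1)]
side 0.5 [(np.float64(-0.8), 0.11), (np.float64(-0.5), 0.06), (np.float64(-0.4), 0.07)]
side 0.6 [(np.float64(-0.8), 0.1), (np.float64(-0.6), 0.07), (np.float64(-0.5), 0.07), (np.float64(-0.4), 0.07), (np.float64(-0.3), 0.07), (np.float64(0.3), 0.26), (np.float64(0.4), 0.26)]
side 0.7 [(np.float64(-0.8), 0.1), (np.float64(-0.7), 0.45), (np.float64(-0.6), 0.29), (np.float64(-0.5), 0.29), (np.float64(-0.4), 0.29), (np.float64(-0.3), 0.29), (np.float64(-0.2), 0.29), (np.float64(0.1), 0.14), (np.float64(0.2), 0.2), (np.float64(0.3), 0.27), (np.float64(0.4), 0.27)]
side 0.8 [(np.float64(-0.8), 0.09), (np.float64(-0.7), 0.29), (np.float64(-0.6), 0.42), (np.float64(-0.5), 0.4), (np.float64(-0.4), 0.38), (np.float64(-0.3), 0.29), (np.float64(-0.2), 0.29), (np.float64(-0.1), 0.1), (np.float64(-0.0), 0.18), (np.float64(0.1), 0.2), (np.float64(0.3), 0.27), (np.float64(0.4), 0.27)]
scene 0
[... 419 characters left out ...]
(-0.4), 0.07), (np.float64(-0.3), 0.07), (np.float64(0.3), 0.26), (np.float64(0.4), 0.26)]
scene 0.7 [(np.float64(-0.8), 0.1), (np.float64(-0.7), 0.45), (np.float64(-0.6), 0.29), (np.float64(-0.5), 0.29), (np.float64(-0.4), 0.29), (np.float64(-0.3), 0.29), (np.float64(-0.2), 0.29), (np.float64(0.1), 0.07), (np.float64(0.2), 0.2), (np.float64(0.3), 0.26), (np.float64(0.4), 0.26)]
scene 0.8 [(np.float64(-0.8), 0.09), (np.float64(-0.7), 0.29), (np.float64(-0.6), 0.38), (np.float64(-0.5), 0.39), (np.float64(-0.4), 0.38), (np.float64(-0.3), 0.29), (np.float64(-0.2), 0.29), (np.float64(-0.1), 0.1), (np.float64(-0.0), 0.17), (np.float64(0.1), 0.32), (np.float64(0.3), 0.26), (np.float64(0.4), 0.27)]
```

Call:
servo_tool --pt "100 0.05 -0.029 0 -0.18" --pt "100 0.1 -0.058 0 -0.36" --pt "100 0.15 -0.087 0 -0.54" --pt "100 0.2 -0.116 0 -0.72" --pt "100 0.25 -0.146 0 -0.9"

```text
time_s: 1.72
tool_pos: [0.4, -0.3953, 0.2229]
tool_rot: [180.0, 0.0, 70.7]
force: [0.8, -0.6, -0.3]
grip_width: 0.0873
```

Call:
servo_tool --pt "100 0.022 0.009 0 -0.181" --pt "100 0.044 0.018 0 -0.362" --pt "100 0.067 0.026 0 -0.543" --pt "100 0.09 0.035 0 -0.724" --pt "100 0.112 0.044 0 -0.904"

```text
time_s: 2.35
tool_pos: [0.4786, -0.3054, 0.2228]
tool_rot: [-180.0, 0.0, 122.5]
force: [0.1, -0.1, -0.6]
grip_width: 0.0868
```

Call:
servo_tool --pt "100 0 0 0 -0.181" --pt "100 0 0 0 -0.362" --pt "100 0 0 0 -0.543" --pt "100 0 0 0 -0.724" --pt "100 0 0 0 -0.904"

```text
time_s: 2.98
tool_pos: [0.478, -0.3061, 0.2227]
tool_rot: [-180.0, 0.0, 174.3]
force: [0.2, 0.1, 0.3]
grip_width: 0.0871
```

```bash
python3 - <<'E'
from h import *
o=obs();print(o["qpos"])
c=imaging.read_camera("wrist");cv2.imwrite("pics/w1.png",c["frame"])
np.savez("w1.npz",**{k:np.array(v) for k,v in c.items()})
for l in ["driver_handle","stand_mouth"]:
  for r in pinpoint("wrist",l): print(l,np.round(r["at"],1),r["confidence"],at_d(c,r["at"]))
E
```

```text
time_s 2.975
tool_pos [ 0.478  -0.3061  0.2227]
tool_rot [-1.799855e+02  6.800000e-03  1.742741e+02]
force [0.2419 0.1122 0.2554]
wrist_torque [ 0.0768 -0.1112  0.0333]
grip_width 0.0871
[ 59.05821144  10.69759277 -32.83341825  94.2020057    5.94417204
  76.8357516  109.5976272 ]
driver_handle [322.4 221.5] 0.94 [ 0.47224578 -0.29599866  0.09827883]
stand_mouth [323.4 215.3] 0.97 [ 0.46683425 -0.29469333  0.0991131 ]
stand_mouth [601.  100.2] 0.67 [ 0.39511479 -0.01889013  0.03467255]
stand_mouth [442.7 117.6] 0.64 [ 0.39883241 -0.16968137  0.0246184 ]
```

View pics/w1.png

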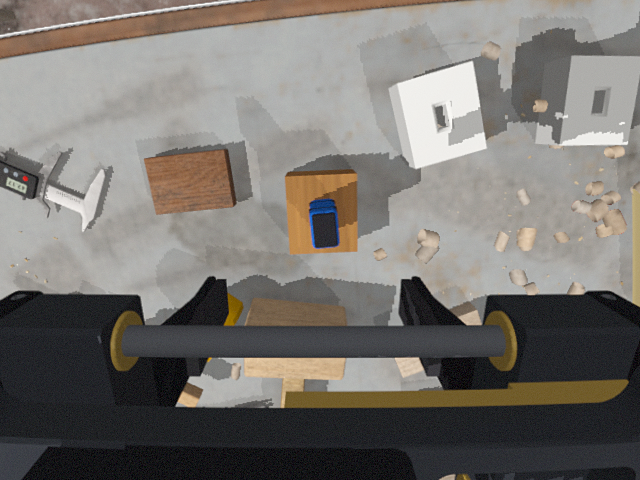

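```bash
cat > meas1.py <<'E'
from h import *
import sys
c=dict(np.load(sys.argv[1]));c["k1"]=float(c["k1"]);f=c["frame"]
h=cv2.cvtColor(f,cv2.COLOR_BGR2HSV)
D=c["depth"]
# region by height
Z=np.zeros((480,640));W=np.zeros((480,640,3))
for y in range(120,290):
    for x in range(230,420):
        if D[y,x]>0: W[y,x]=at_d(c,(x,y))
def rect(m,z,name):
    m=cv2.morphologyEx(m.astype(np.uint8),cv2.MORPH_OPEN,np.ones((3,3)))
    cs,_=cv2.findContours(m,cv2.RETR_EXTERNAL,cv2.CHAIN_APPROX_NONE);k=max(cs,key=cv2.contourArea)[:,0]
    P=np.array([at_z(c,p,z)[:2] for p in k]);r=cv2.minAreaRect((P*1000).astype(np.float32))
    print(name,np.round(r[0],1),np.round(r[1],1),round(r[2],2)); return m
top=(W[...,2]>.094)
rect(top,.1,"top by depth")
st=(abs(W[...,2]-.04)<.006)|(W[...,2]>.046)
orange=(h[...,0]>8)&(h[...,0]<25)&(h[...,1]>120)
a=np.zeros((480,640),bool);a[160:260,275:365]=1
blue=(h[...,0]>100)&(h[...,0]<130)&(h[...,1]>120)
dark=(h[...,2]<60)&top
rect(dark,.1,"black")
rect((orange&(abs(W[...,2]-.04)<.008)|blue|dark)&a,.04,"stand")
v=f.copy();v[top]=(0,255,0);cv2.imwrite("pics/m1.png",cv2.resize(np.hstack([f[150:270,265:375],v[150:270,265:375]]),None,fx=3.5,fy=3.5,interpolation=cv2.INTER_NEAREST))
print(np.median(W[...,2][dark]))
E
python3 meas1.py w1.npz
```

```text
top by depth [ 479.  -294.9] [21.8 31.5] 89.72
black [ 479.1 -294.9] [18.1 28.2] 89.96
stand [ 479.9 -295.9] [68.9 80.8] 86.64
0.09854000061745286
```

View pics/m1.png

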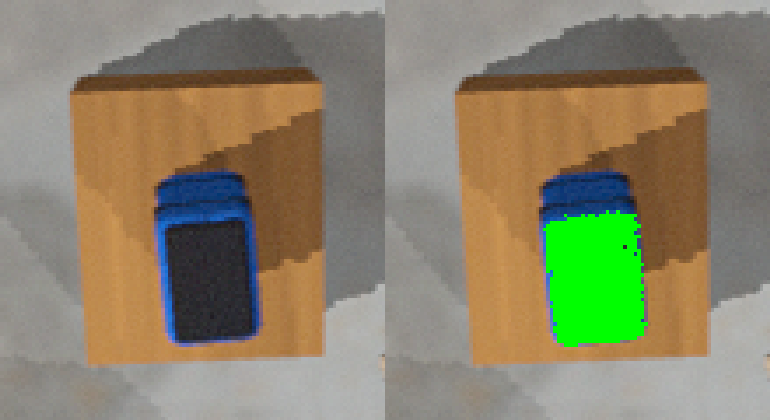

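Call:
servo_tool --pt "100 0 0.011 0.03 -0.065" --pt "100 0 0.011 0.07 -0.065" --pt "100 0 0.011 0.11 -0.065" --pt "100 0 0.011 0.145 -0.065" --pt "100 0 0.011 0.174 -0.065"

```text
time_s: 3.75
tool_pos: [0.4787, -0.295, 0.0471]
tool_rot: [180.0, -0.0, 177.4]
force: [-1.5, 0.2, -0.6]
grip_width: 0.0872
```

Call:
servo_tool --pt "50 0 0 0 0" --pt "50 0 0 0 0"

```text
time_s: 4.0
tool_pos: [0.48, -0.2955, 0.0498]
tool_rot: [-179.9, 0.1, 177.6]
force: [0.1, -0.5, 0.7]
grip_width: 0.0742
```

```bash
python3 - <<'E'
from h import *
o=obs()
c=imaging.read_camera("wrist");cv2.imwrite("pics/w2.png",c["frame"])
np.savez("w2.npz",**{k:np.array(v) for k,v in c.items()})
E
```

```text
time_s 4.0
tool_pos [ 0.48   -0.2955  0.0498]
tool_rot [-1.799486e+02  8.250000e-02  1.775862e+02]
force [ 0.1148 -0.5052  0.6547]
wrist_torque [ 0.1386 -0.176  -0.0442]
grip_width 0.0742
```

View pics/w2.png

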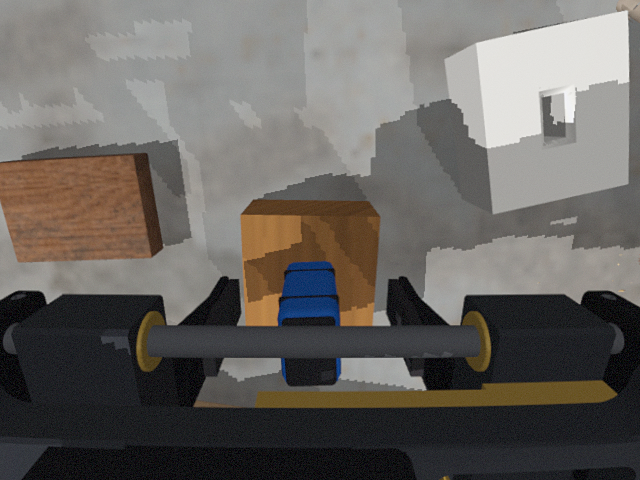

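Call:
servo_tool --pt "10 0 0 0 0" --pt "10 0 0 0 0" --pt "10 0 0 0 0" --pt "10 0 0 0 0" --pt "10 0 0 0 0" --grip_force 45

```text
time_s: 4.68
tool_pos: [0.4791, -0.2953, 0.0486]
tool_rot: [-180.0, -0.0, 177.7]
force: [-0.2, -0.1, 0.9]
grip_width: 0.0237
```

Call:
servo_tool --pt "10 0 0 0 0" --pt "10 0 0 0 0"

```text
time_s: 4.92
tool_pos: [0.4791, -0.2953, 0.0486]
tool_rot: [-180.0, -0.0, 177.7]
force: [-1.6, -0.9, 1.5]
grip_width: 0.0238
```

```bash
python3 - <<'E'
from h import *
o=obs()
E
```

```text
time_s 4.925
tool_pos [ 0.4791 -0.2953  0.0486]
tool_rot [-1.799849e+02 -1.090000e-02  1.776521e+02]
force [-1.6431 -0.8762  1.4871]
wrist_torque [-0.0751 -0.0035  0.0206]
grip_width 0.0238
```

Call:
servo_tool --pt "10 0 0 -0.01 0" --pt "10 0 0 -0.025 0" --pt "10 0 0 -0.05 0" --pt "10 0 0 -0.1 0" --pt "10 0 0 -0.15 0"

```text
time_s: 5.55
tool_pos: [0.4793, -0.2941, 0.2009]
tool_rot: [180.0, 0.0, 177.7]
force: [1.2, -0.7, -0.9]
grip_width: 0.0237
```

Call:
servo_tool --pt "10 -0.009 0.046 0 0" --pt "10 -0.018 0.098 0 0" --pt "10 -0.028 0.15 0 0" --pt "10 -0.038 0.2 0 0" --pt "10 -0.047 0.25 0 0"

```text
time_s: 6.18
tool_pos: [0.5366, -0.0448, 0.1998]
tool_rot: [-180.0, 0.1, 177.7]
force: [0.7, -0.5, -1.8]
grip_width: 0.024
```

Call:
servo_tool --pt "10 -0.009 0.05 0 0" --pt "10 -0.018 0.1 0 0" --pt "10 -0.028 0.15 0 0" --pt "10 -0.037 0.19 0 0" --pt "10 -0.04 0.209 0 0"

```text
time_s: 6.8
tool_pos: [0.5842, 0.1642, 0.1997]
tool_rot: [179.9, 0.0, 177.9]
force: [-0.7, 0.2, -2.2]
grip_width: 0.0237
```

```bash
python3 - <<'E'
from h import *
o=obs();print(o["qpos"])
for n in ["wrist","side","scene"]:
  c=imaging.read_camera(n);cv2.imwrite(f"pics/{n}3.png",c["frame"])
  np.savez(f"{n}3.npz",**{k:np.array(v) for k,v in c.items()})
  for r in pinpoint(n,"bore"): print(n,np.round(r["at"],1),r["confidence"],at_z(c,r["at"],.032))
E
```

```text
time_s 6.8
tool_pos [0.5842 0.1642 0.1997]
tool_rot [1.798664e+02 7.100000e-03 1.779126e+02]
force [-0.6621  0.2249 -2.235 ]
wrist_torque [ 0.1074 -0.1615  0.0143]
grip_width 0.0237
[ 21.53543546  20.30240309 -49.31759836  90.11881417  15.56608831
  76.73704871  58.31660448]
wrist [320.5 182.8] 0.58 [0.55198447 0.17434965 0.032     ]
side [315.  222.4] 0.71 [0.55924727 0.18441455 0.032     ]
scene [267.4 285.9] 0.76 [0.55606438 0.16924107 0.032     ]
scene [379.5 195.3] 0.16 [ 0.48351579 -0.29135576  0.032     ]
```

View pics/wrist3.png

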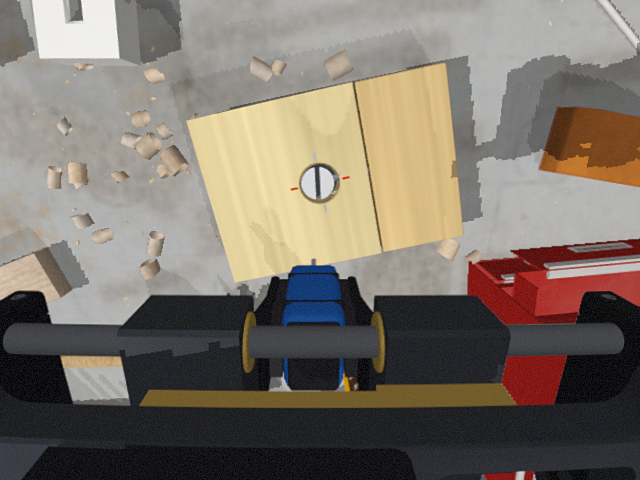

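```bash
python3 - <<'E'
from h import *
c=dict(np.load("wrist3.npz"));c["k1"]=float(c["k1"])
f=c["frame"]
a=cv2.resize(f[140:225,270:370],None,fx=8,fy=8,interpolation=cv2.INTER_CUBIC)[:600]
cv2.imwrite("pics/z3.png",a)
cv2.imwrite("pics/z3b.png",cv2.resize(f[245:330,270:360],None,fx=7,fy=7,interpolation=cv2.INTER_CUBIC)[:600])
# expected tip position projection: tcp axis
R=cv2.Rodrigues(np.array([0,0,0.]))[0]
p=np.array([0.5842,0.1642,0.1997])
print("tip proj",proj(c,p+[0,0,-.0386]),"handle top",proj(c,p+[0,0,.0514]))
# rectified top-down of panel plane z=.032
s=0.0002
cx,cy=.552,.174
n=400
mx=np.zeros((n,n),np.float32);my=mx.copy()
for i in range(n):
    for j in range(n):
        u=proj(c,(cx+(n/2-i)*s, cy+(n/2-j)*s,.032)); mx[i,j],my[i,j]=u
t=cv2.remap(f,mx,my,cv2.INTER_CUBIC);cv2.imwrite("pics/td3.png",t)   # up=+x, left=+y, 5px/mm
E
```

```text
tip proj [310.24317129 267.27796563] handle top [309.08762656 358.61382203]
```

View pics/td3.png

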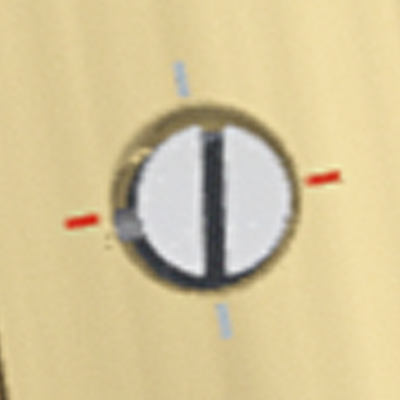

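View pics/z3b.png

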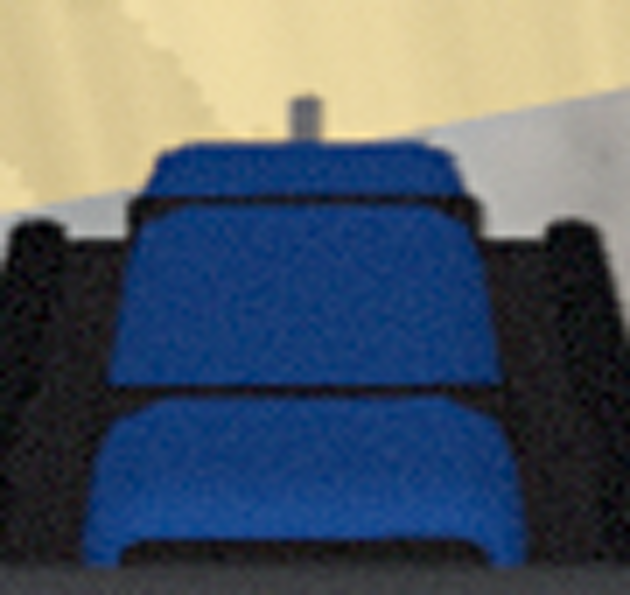

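Call:
servo_tool --pt "10 0.012 0.002 0.03 -0.042" --pt "10 0.024 0.004 0.07 -0.042" --pt "10 0.032 0.005 0.105 -0.042" --pt "10 0.032 0.005 0.12 -0.042" --pt "10 0.032 0.005 0.122 -0.042"

```text
time_s: 7.72
tool_pos: [0.5534, 0.1651, 0.0763]
tool_rot: [-180.0, -0.0, 180.0]
force: [0.8, 0.2, -0.9]
grip_width: 0.0236
```

```bash
cat > look.py <<'E'
from h import *
import sys
k=sys.argv[1]
o=obs()
c=imaging.read_camera("wrist");f=c["frame"]
cv2.imwrite(f"pics/wr{k}.png",f)
p=np.array(o["tool_pos"]);y=np.radians(o["tool_rot"][2]);tx=np.array([np.cos(y),np.sin(y),0])
t=p+[0,0,-.0386]
print("tip",proj(c,t),"edge",proj(c,t+.008*tx),proj(c,t+.008*tx+[0,0,.013]))
r=proj(c,t);x0=int(r[0])-50;y0=int(r[1])-60
cv2.imwrite(f"pics/wz{k}.png",cv2.resize(f[y0:y0+100,x0:x0+110],None,fx=6,fy=6,interpolation=cv2.INTER_CUBIC));print(x0,y0)
np.savez(f"wr{k}.npz",**{k:np.array(v) for k,v in c.items()})
E
python3 look.py 4
```

```text
time_s 7.725
tool_pos [0.5534 0.1651 0.0763]
tool_rot [-1.799706e+02 -2.950000e-02  1.799786e+02]
force [ 0.8016  0.1552 -0.9106]
wrist_torque [ 0.1223 -0.1208  0.0161]
grip_width 0.0236
tip [310.41675272 267.27548357] edge [310.40144602 254.91062893] [310.23655088 262.70490132]
260 207
```

View pics/wz4.png

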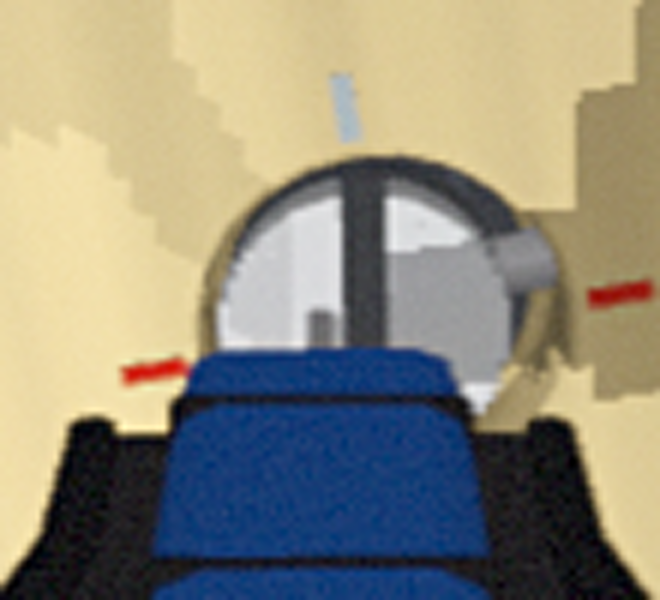

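Call:
servo_tool --pt "10 0.004 0.0042 0 0" --pt "10 0.004 0.0042 0 0" --pt "10 0.004 0.0042 0.001 0" --pt "10 0.004 0.0042 0.001 0"

```text
time_s: 8.28
tool_pos: [0.5492, 0.1704, 0.0756]
tool_rot: [-180.0, 0.0, -179.9]
force: [0.4, -0.3, -1.5]
grip_width: 0.0238
```

```bash
python3 look.py 5
```

```text
time_s 8.275
tool_pos [0.5492 0.1704 0.0756]
tool_rot [-1.79989e+02  1.24000e-02 -1.79932e+02]
force [ 0.4131 -0.2828 -1.5064]
wrist_torque [ 0.1209 -0.1458 -0.0158]
grip_width 0.0238
tip [310.42912871 267.23956667] edge [310.41311236 254.8759839 ] [310.25600556 262.68493939]
260 207
```

View pics/wz5.png

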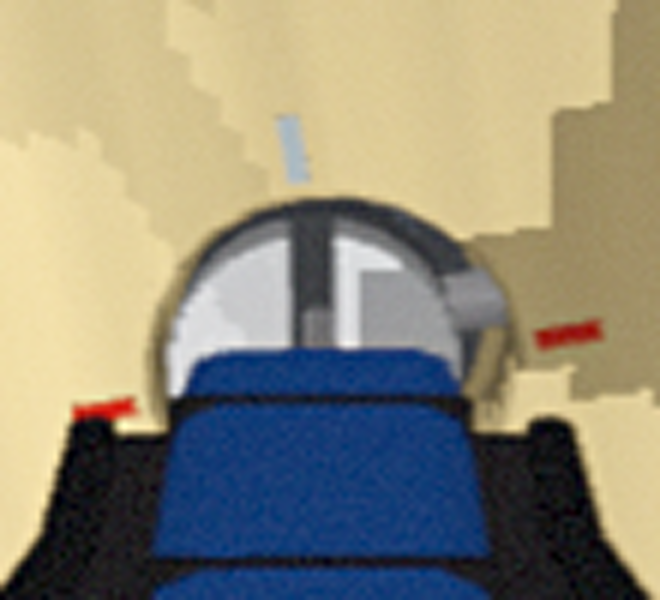

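Call:
servo_tool --pt "10 0 -0.0005 0.001 0" --pt "10 0 -0.0005 0.002 0" --pt "10 0 -0.0005 0.003 0" --pt "10 0 -0.0005 0.004 0" --pt "10 0 -0.0005 0.005 0"

```text
time_s: 8.95
tool_pos: [0.549, 0.17, 0.0704]
tool_rot: [-180.0, -0.0, -179.9]
force: [0.1, -0.5, -2.4]
grip_width: 0.024
```

Call:
servo_tool --pt "10 0 0 0.001 0" --pt "10 0 0 0.002 0"

```text
time_s: 9.2
tool_pos: [0.5491, 0.17, 0.0684]
tool_rot: [-180.0, -0.0, -179.9]
force: [0.1, 0.1, -1.5]
grip_width: 0.0237
```

```bash
python3 look.py 6
```

```text
time_s 9.2
tool_pos [0.5491 0.17   0.0684]
tool_rot [-1.799961e+02 -3.000000e-04 -1.799276e+02]
force [ 0.0718  0.1466 -1.5355]
wrist_torque [ 0.1234 -0.1118 -0.0078]
grip_width 0.0237
tip [310.40506568 267.25966477] edge [310.38900386 254.89505388] [310.23337095 262.6998463 ]
260 207
```

View pics/wz6.png

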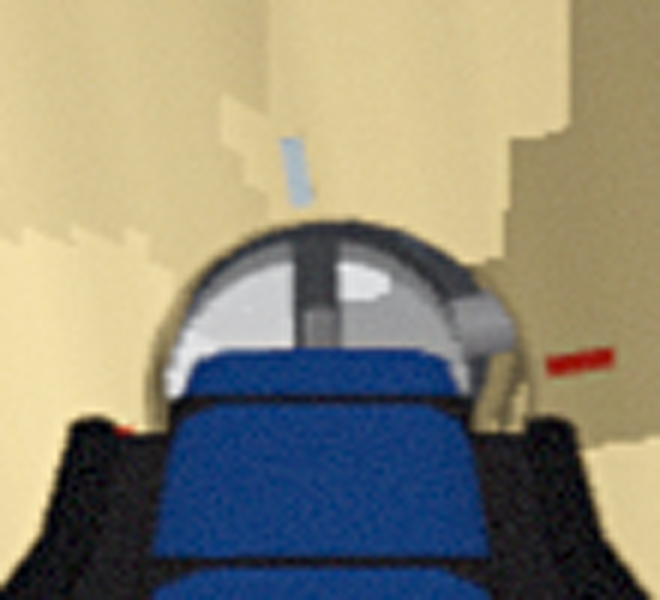

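Call:
servo_tool --pt "10 0 0 0.0007 0" --pt "10 0 0 0.0014 0" --pt "10 0 0 0.002 0"

```text
time_s: 9.62
tool_pos: [0.549, 0.17, 0.0665]
tool_rot: [-180.0, -0.0, -179.9]
force: [-0.1, 0.3, -1.5]
grip_width: 0.0236
```

Call:
servo_tool --pt "10 0 0 0.0007 0" --pt "10 0 0 0.0013 0" --pt "10 0 0 0.0013 0"

```text
time_s: 10.0
tool_pos: [0.549, 0.17, 0.0652]
tool_rot: [-180.0, -0.0, -179.9]
force: [0.1, -0.2, -0.4]
grip_width: 0.0237
```

```bash
python3 look.py 7
```

```text
time_s 10.0
tool_pos [0.549  0.17   0.0652]
tool_rot [-1.799931e+02 -4.200000e-03 -1.799290e+02]
force [ 0.1299 -0.2151 -0.4148]
wrist_torque [ 0.0626 -0.1793  0.0204]
grip_width 0.0237
tip [310.37515737 267.29323485] edge [310.35906601 254.92786247] [310.20110181 262.73285444]
260 207
```

View pics/wz7.png

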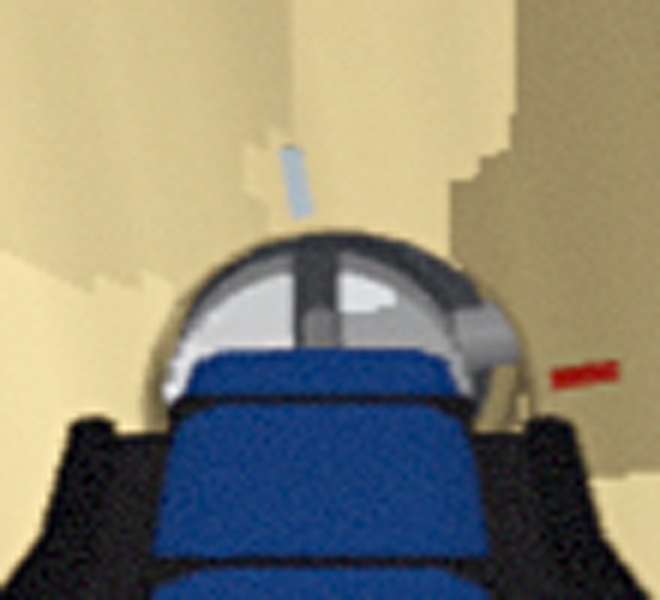

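Call:
servo_tool --pt "10 0 0 0 0.07" --pt "10 0 0 0 0.14" --pt "10 0.0002 0 0 0.21" --pt "10 0.0004 0 0 0.28" --pt "10 0.0004 0 0 0.28"

```text
time_s: 10.68
tool_pos: [0.5488, 0.1702, 0.0653]
tool_rot: [180.0, 0.0, 164.1]
force: [0.5, 0.2, -3.1]
grip_width: 0.0238
```

```bash
python3 look.py 8
```

```text
time_s 10.675
tool_pos [0.5488 0.1702 0.0653]
tool_rot [1.799842e+02 2.480000e-02 1.640898e+02]
force [ 0.454   0.2023 -3.1237]
wrist_torque [ 0.211  -0.2834  0.034 ]
grip_width 0.0238
tip [310.43869848 268.00369223] edge [310.42355235 255.65420628] [310.27644965 263.50556581]
260 208
```

View pics/wz8.png

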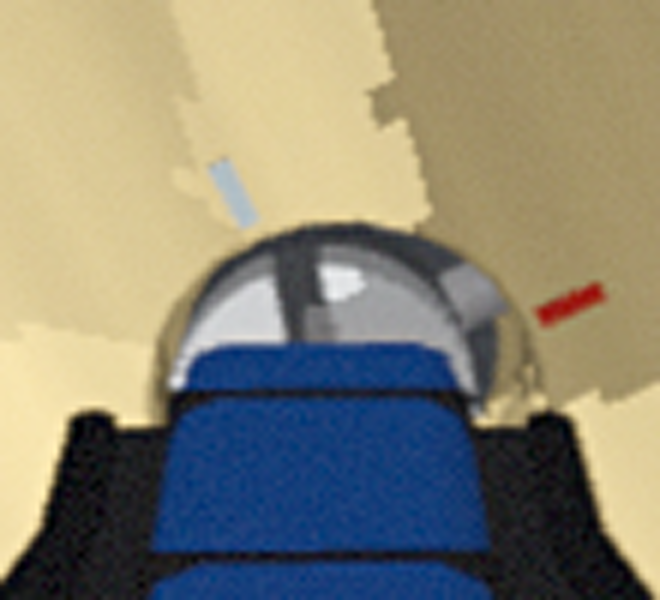

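Call:
servo_tool --pt "10 0.0002 0 0 0.08" --pt "10 0.0004 0 0 0.16" --pt "10 0.0006 0.0001 0 0.24" --pt "10 0.0007 0.0001 0 0.32" --pt "10 0.0009 0.0002 0 0.4"

```text
time_s: 11.35
tool_pos: [0.5484, 0.1714, 0.0653]
tool_rot: [179.9, 0.0, 141.1]
force: [1.8, 1.6, -4.3]
grip_width: 0.0236
```

```bash
python3 look.py 9
```

```text
time_s 11.35
tool_pos [0.5484 0.1714 0.0653]
tool_rot [1.798788e+02 2.200000e-03 1.410693e+02]
force [ 1.802   1.6351 -4.2513]
wrist_torque [ 0.5827 -0.6182  0.0705]
grip_width 0.0236
tip [310.71436661 268.8849251 ] edge [310.7022402  256.55143103] [310.61189892 264.43909262]
260 208
```

View pics/wz9.png

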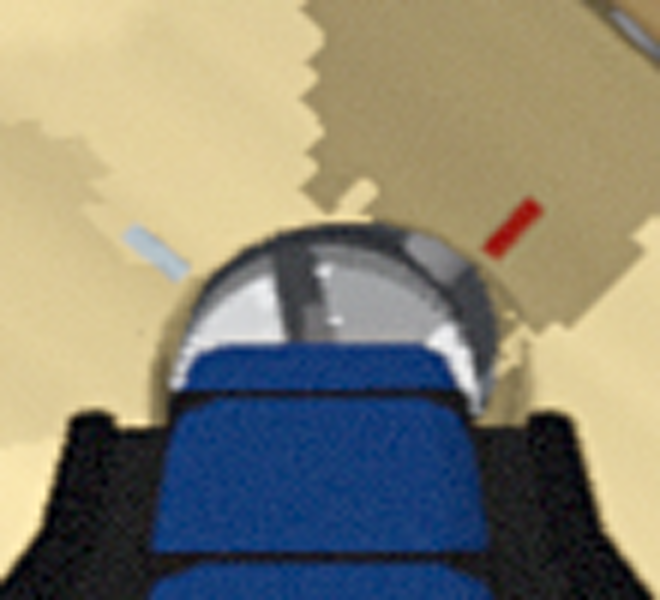

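Call:
servo_tool --pt "10 0.0002 0.0002 0 0.08" --pt "10 0.0004 0.0004 0 0.16" --pt "10 0.0006 0.0006 0 0.24" --pt "10 0.0007 0.0008 0 0.32" --pt "10 0.0009 0.001 0 0.4"

```text
time_s: 12.02
tool_pos: [0.5484, 0.1727, 0.0653]
tool_rot: [179.9, -0.0, 118.2]
force: [1.7, 1.7, -3.9]
grip_width: 0.0239
```

```bash
python3 look.py 10
```

```text
time_s 12.025
tool_pos [0.5484 0.1727 0.0653]
tool_rot [ 1.798838e+02 -3.040000e-02  1.182049e+02]
force [ 1.6812  1.6523 -3.9034]
wrist_torque [ 0.5161 -0.724   0.0576]
grip_width 0.0239
tip [311.42553551 269.59649996] edge [311.42131058 257.27646877] [311.3683405  265.18639006]
261 209
```

View pics/wz10.png

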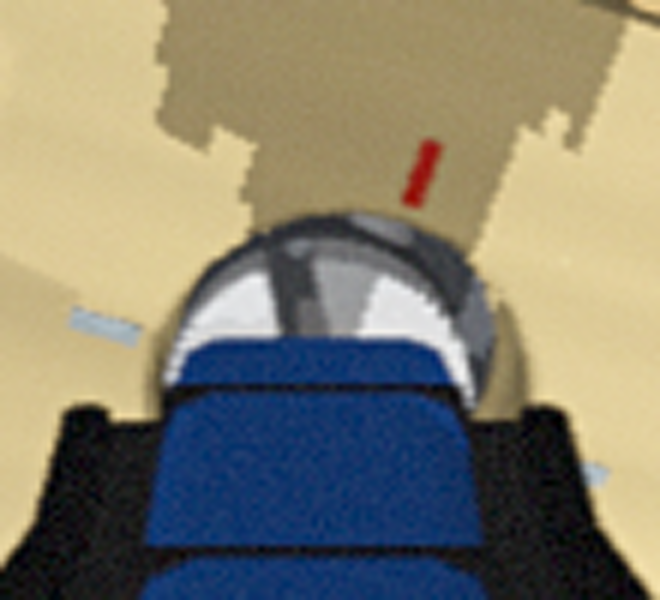

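Call:
servo_tool --pt "10 0.0002 0.0002 0 0.07" --pt "10 0.0004 0.0004 0 0.14" --pt "10 0.0005 0.0006 0 0.21" --pt "10 0.0006 0.0007 0 0.28" --pt "10 0.0007 0.0008 0 0.32"

```text
time_s: 12.7
tool_pos: [0.5487, 0.1735, 0.0653]
tool_rot: [179.9, -0.1, 100.0]
force: [3.0, 2.5, -4.4]
grip_width: 0.0239
```

```bash
python3 look.py 11
```

```text
time_s 12.7
tool_pos [0.5487 0.1735 0.0653]
tool_rot [ 1.799094e+02 -5.270000e-02  9.996900e+01]
force [ 3.0499  2.5012 -4.3793]
wrist_torque [ 0.6023 -0.7422  0.0834]
grip_width 0.0239
tip [312.21583093 269.98894223] edge [312.22110738 257.6745703 ] [312.20148585 265.5956435 ]
262 209
```

View pics/wz11.png

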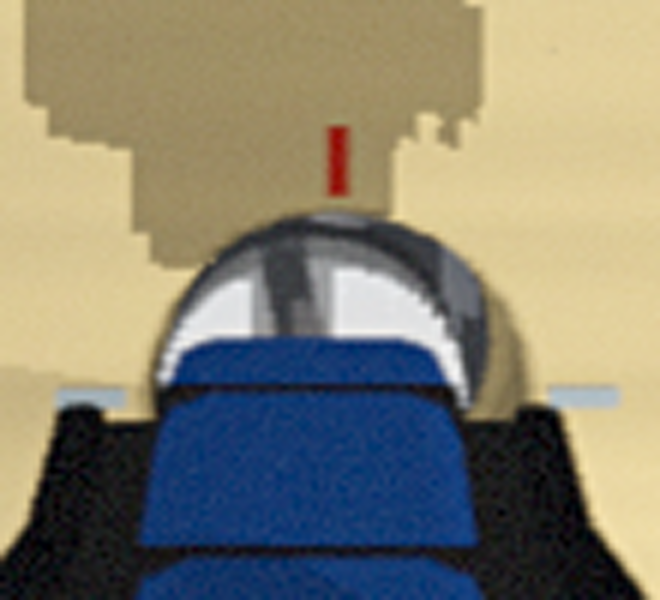

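Call:
servo_tool --pt "10 0 0.0004 0 0.05" --pt "10 0 0.0008 0 0.1" --pt "10 0 0.0008 0 0.1"

```text
time_s: 13.12
tool_pos: [0.549, 0.1738, 0.0653]
tool_rot: [180.0, -0.1, 94.3]
force: [1.2, 3.2, -3.5]
grip_width: 0.0236
```

```bash
python3 -c "
from h import *
obs()"
```

```text
time_s 13.125
tool_pos [0.549  0.1738 0.0653]
tool_rot [ 1.799771e+02 -5.950000e-02  9.430990e+01]
force [ 1.2419  3.2142 -3.4896]
wrist_torque [ 0.8017 -0.497   0.1095]
grip_width 0.0236
```

Call:
servo_tool --pt "10 0 0 0 0.03" --pt "10 0 0 0 0.05"

```text
time_s: 13.38
tool_pos: [0.5491, 0.1738, 0.0653]
tool_rot: [180.0, -0.1, 91.3]
force: [2.6, 3.3, -3.8]
grip_width: 0.0237
```

```bash
python3 look.py 12
```

```text
time_s 13.375
tool_pos [0.5491 0.1738 0.0653]
tool_rot [ 1.799678e+02 -6.920000e-02  9.125560e+01]
force [ 2.5658  3.2727 -3.7703]
wrist_torque [ 1.1493 -0.6753  0.0787]
grip_width 0.0237
tip [312.68413528 270.01684205] edge [312.69394621 257.70269044] [312.67764011 265.61924315]
262 210
```

View pics/wz12.png

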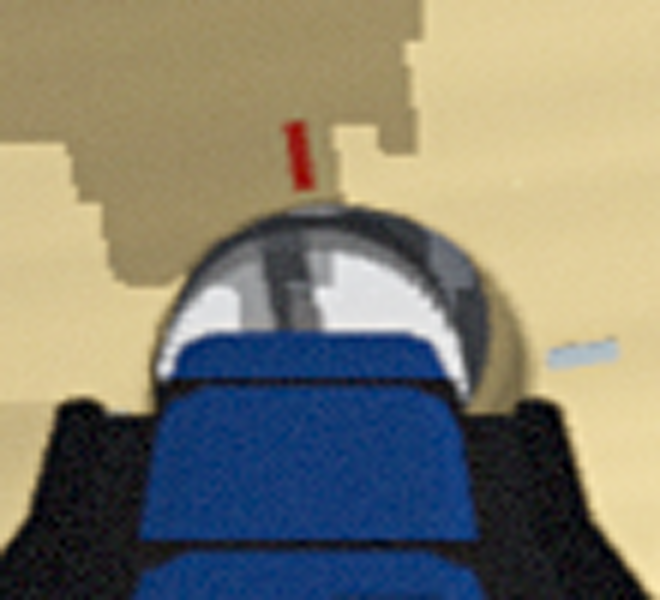

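Call:
servo_tool --pt "10 0 0 0 0.02" --pt "10 0 0 0 0.02"

```text
time_s: 13.68
tool_pos: [0.549, 0.1738, 0.0653]
tool_rot: [180.0, -0.1, 90.1]
force: [2.3, 5.2, -3.3]
grip_width: 0.0237
```

```bash
python3 -c "
from h import *
obs()"
```

```text
time_s 13.675
tool_pos [0.549  0.1738 0.0653]
tool_rot [ 1.799719e+02 -6.370000e-02  9.013800e+01]
force [ 2.2877  5.216  -3.3308]
wrist_torque [ 1.2726 -0.6944  0.0729]
grip_width 0.0237
```

Call:
servo_tool --pt "10 0 0 0 0.02" --pt "10 0 0 0 0.02"

```text
time_s: 13.92
tool_pos: [0.5491, 0.1738, 0.0653]
tool_rot: [180.0, -0.1, 89.0]
force: [2.7, 4.4, -3.2]
grip_width: 0.0238
```

```bash
python3 -c "
from h import *
obs()"
```

```text
time_s 13.925
tool_pos [0.5491 0.1738 0.0653]
tool_rot [ 1.799677e+02 -6.960000e-02  8.899350e+01]
force [ 2.7074  4.4051 -3.1704]
wrist_torque [ 1.343  -0.6647  0.1105]
grip_width 0.0238
```

Call:
servo_tool --pt "10 0.0007 0.0005 0 0.02" --pt "10 0.0007 0.0005 0 0.03"

```text
time_s: 14.18
tool_pos: [0.5492, 0.1739, 0.0653]
tool_rot: [-180.0, -0.0, 87.2]
force: [0.6, 4.6, -3.1]
grip_width: 0.0238
```

```bash
python3 look.py 13
```

```text
time_s 14.175
tool_pos [0.5492 0.1739 0.0653]
tool_rot [-1.799757e+02 -7.800000e-03  8.723070e+01]
force [ 0.6409  4.6024 -3.0657]
wrist_torque [ 1.1365 -0.2835  0.1456]
grip_width 0.0238
tip [312.95764879 269.99158225] edge [312.970786   257.68085568] [312.94668431 265.61957963]
262 209
```

View pics/wz13.png

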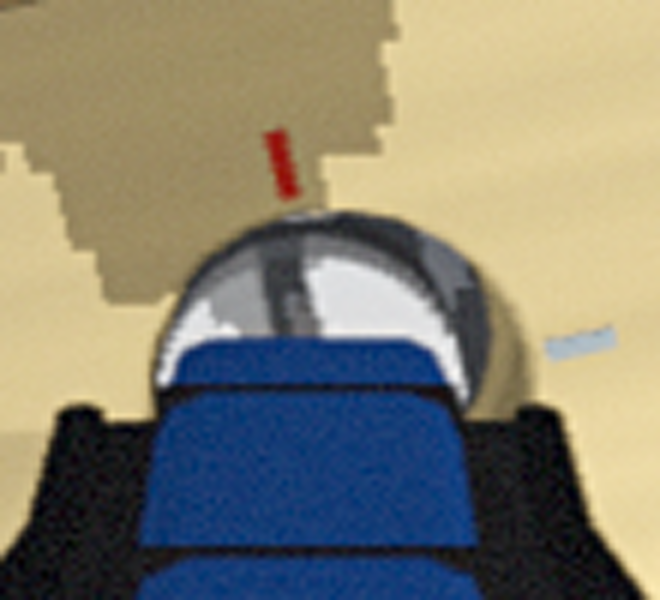

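Call:
servo_tool --pt "10 0 0 0 0.02" --pt "10 0 0 0 0.02"

```text
time_s: 14.48
tool_pos: [0.5493, 0.1739, 0.0653]
tool_rot: [-180.0, -0.0, 86.1]
force: [-0.9, 4.6, -2.5]
grip_width: 0.024
```

```bash
python3 -c "
from h import *
obs()"
```

```text
time_s 14.475
tool_pos [0.5493 0.1739 0.0653]
tool_rot [-1.799851e+02 -1.120000e-02  8.610690e+01]
force [-0.8663  4.6348 -2.53  ]
wrist_torque [ 1.3115 -0.1172  0.1778]
grip_width 0.024
```

```bash
python3 look.py 14; cat > td.py <<'E'
from h import *
import sys
c=dict(np.load(sys.argv[1]));c["k1"]=float(c["k1"]);f=c["frame"]
cx,cy=float(sys.argv[3]),float(sys.argv[4])
s=0.0001;n=560
mx=np.zeros((n,n),np.float32);my=mx.copy()
for i in range(n):
    for j in range(n):
        mx[i,j],my[i,j]=proj(c,(cx+(n/2-i)*s, cy+(n/2-j)*s,.032))
cv2.imwrite(sys.argv[2],cv2.remap(f,mx,my,cv2.INTER_CUBIC))
E
python3 td.py wr14.npz pics/td14.png .553 .178
```

```text
time_s 14.475
tool_pos [0.5493 0.1739 0.0653]
tool_rot [-1.799851e+02 -1.120000e-02  8.610690e+01]
force [-0.8663  4.6348 -2.53  ]
wrist_torque [ 1.3115 -0.1172  0.1778]
grip_width 0.024
tip [312.99721049 269.9916695 ] edge [313.01065802 257.68001605] [312.99253757 265.61814711]
262 209
```

View pics/td14.png

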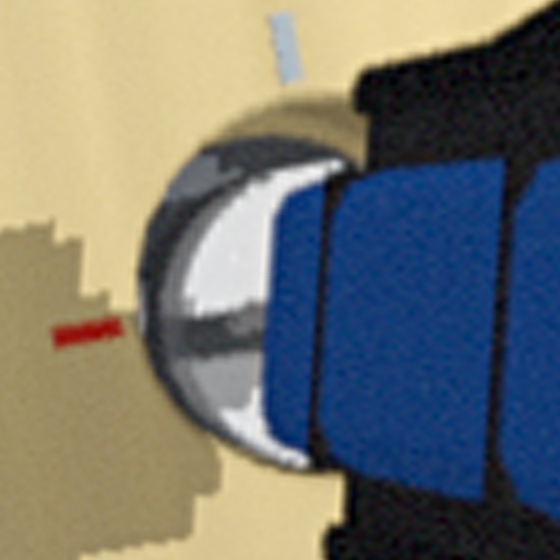

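Call:
servo_tool --pt "10 0 0 0 0.012" --pt "10 0 0 0 0.012"

```text
time_s: 14.78
tool_pos: [0.5493, 0.1739, 0.0652]
tool_rot: [-180.0, -0.0, 85.4]
force: [0.6, 5.8, -2.8]
grip_width: 0.0238
```

```bash
python3 -c "
from h import *
obs()
for n in ['side','scene','wrist']:
  c=imaging.read_camera(n);cv2.imwrite(f'pics/{n}15.png',c['frame'])
  if n=='side': s=c['frame']
a=cv2.imread('pics/side3.png')
cv2.imwrite('pics/cmp.png',cv2.resize(np.hstack([a[195:255,265:365],s[195:255,265:365]]),None,fx=4,fy=4,interpolation=cv2.INTER_CUBIC))
"
```

```text
time_s 14.775
tool_pos [0.5493 0.1739 0.0652]
tool_rot [-1.799842e+02 -9.900000e-03  8.541220e+01]
force [ 0.5591  5.7777 -2.7529]
wrist_torque [ 1.3423 -0.1081  0.1594]
grip_width 0.0238
```

View pics/cmp.png

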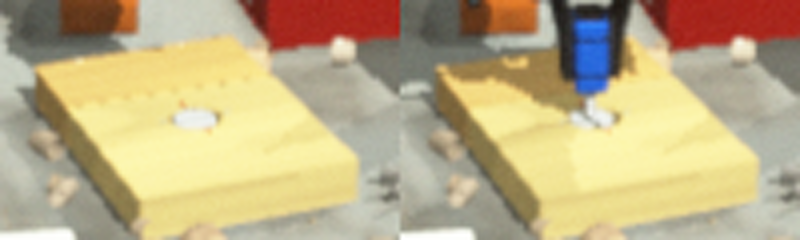

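View pics/wrist15.png

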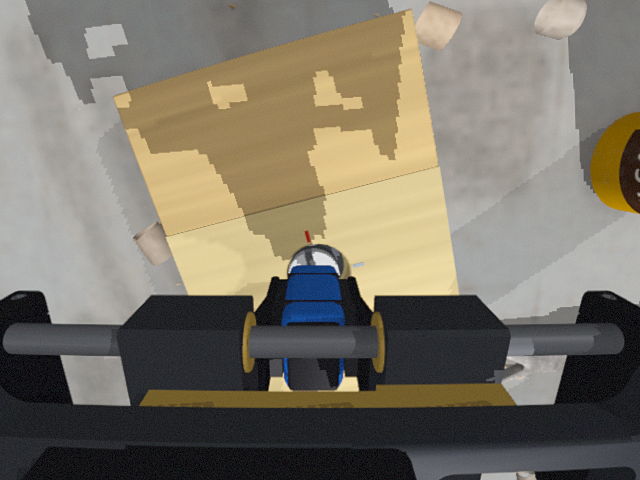

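Call:
servo_tool --pt "10 0 0 0 0.015" --pt "10 0 0 0 0.015"

```text
time_s: 15.18
tool_pos: [0.5493, 0.1739, 0.0653]
tool_rot: [-180.0, -0.0, 84.6]
force: [-0.0, 5.4, -2.6]
grip_width: 0.0234
```

```bash
python3 -c "
from h import *
obs()"; python3 look.py 16; python3 td.py wr16.npz pics/td16.png .553 .178
```

```text
time_s 15.175
tool_pos [0.5493 0.1739 0.0653]
tool_rot [-1.79995e+02 -1.13000e-02  8.45573e+01]
force [-0.0421  5.3789 -2.6436]
wrist_torque [ 1.335  -0.0534  0.2675]
grip_width 0.0234
time_s 15.175
tool_pos [0.5493 0.1739 0.0653]
tool_rot [-1.79995e+02 -1.13000e-02  8.45573e+01]
force [-0.0421  5.3789 -2.6436]
wrist_torque [ 1.335  -0.0534  0.2675]
grip_width 0.0234
tip [313.12886998 270.03420187] edge [313.14353641 257.7219428 ] [313.1348467  265.66328064]
263 210
```

View pics/td16.png

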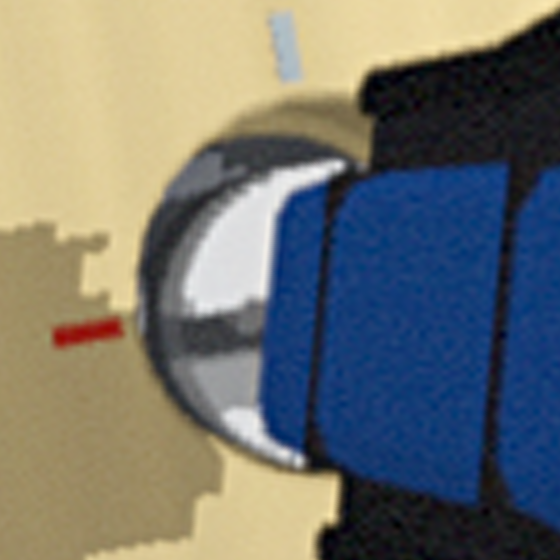

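Call:
servo_tool --pt "10 0 0 0 -0.06" --pt "10 0.0003 0 0 -0.12" --pt "10 0.0006 0 0 -0.18" --pt "10 0.0006 0 0 -0.2"

```text
time_s: 15.72
tool_pos: [0.5495, 0.1717, 0.0649]
tool_rot: [-179.9, 0.2, 95.9]
force: [0.5, -0.3, -1.0]
grip_width: 0.024
```

```bash
python3 look.py 17; python3 td.py wr17.npz pics/td17.png .553 .178
```

```text
time_s 15.725
tool_pos [0.5495 0.1717 0.0649]
tool_rot [-1.799202e+02  1.755000e-01  9.592360e+01]
force [ 0.5321 -0.2856 -0.9812]
wrist_torque [-0.0403 -0.109  -0.0439]
grip_width 0.024
tip [312.61405799 269.73874939] edge [312.62324432 257.43772873] [312.55864452 265.43267613]
262 209
```

View pics/td17.png

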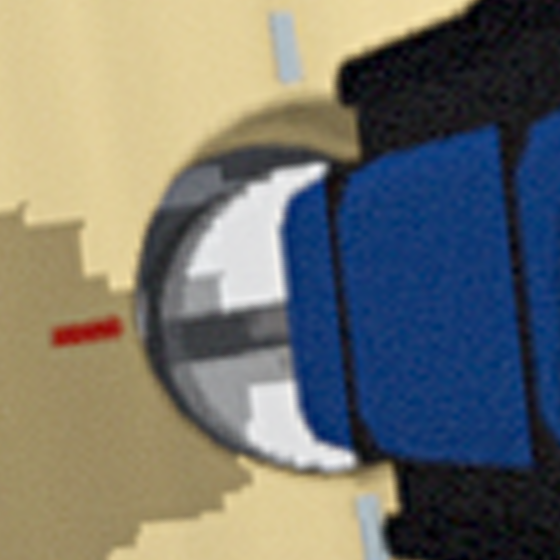

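Call:
servo_tool --pt "10 0 0 -0.004 0" --pt "10 0 0 -0.01 0" --pt "10 0 0 -0.03 0" --pt "10 0 0 -0.08 0" --pt "10 0 0 -0.135 0"

```text
time_s: 16.4
tool_pos: [0.5492, 0.1742, 0.2026]
tool_rot: [180.0, 0.0, 96.0]
force: [1.6, -0.4, -1.0]
grip_width: 0.0235
```

Call:
servo_tool --pt "10 -0.02 0 0 0" --pt "10 -0.04 0 0 0" --pt "10 -0.04 0 0 0"

```text
time_s: 16.77
tool_pos: [0.5544, 0.1326, 0.2016]
tool_rot: [179.9, 0.1, 95.8]
force: [-0.0, 0.5, -1.0]
grip_width: 0.0237
```

```bash
python3 look.py 18; python3 td.py wr18.npz pics/td18.png .553 .178
```

```text
time_s 16.775
tool_pos [0.5544 0.1326 0.2016]
tool_rot [1.799038e+02 6.860000e-02 9.582870e+01]
force [-0.0208  0.4837 -0.983 ]
wrist_torque [ 0.0026 -0.1073  0.0329]
grip_width 0.0237
tip [312.42876245 269.83002067] edge [312.43494702 257.52205134] [312.42868299 265.48063123]
262 209
```

View pics/td18.png

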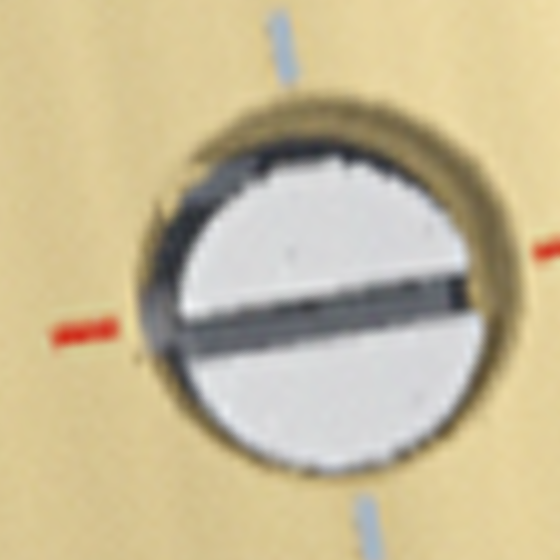

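View pics/wr18.png

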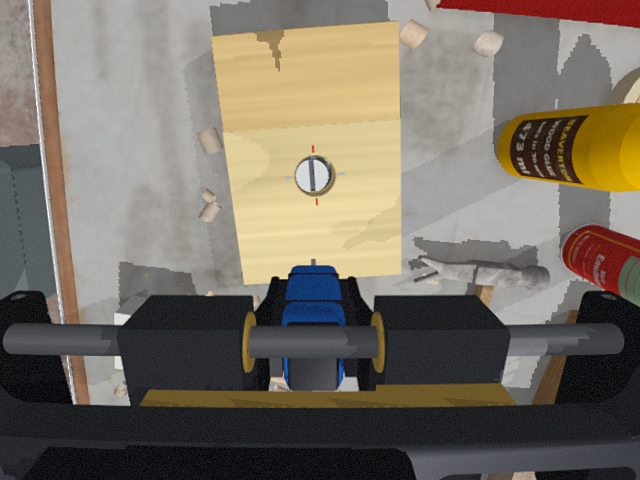

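```bash
python3 -c "
import cv2,numpy as np
a=cv2.imread('pics/wrist3.png')[245:400,265:365];b=cv2.imread('pics/wr18.png')[245:400,265:365]
cv2.imwrite('pics/cmp2.png',cv2.resize(np.hstack([a,b]),None,fx=3.8,fy=3.8,interpolation=cv2.INTER_CUBIC))"
```

```text
(no output)
```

View pics/cmp2.png

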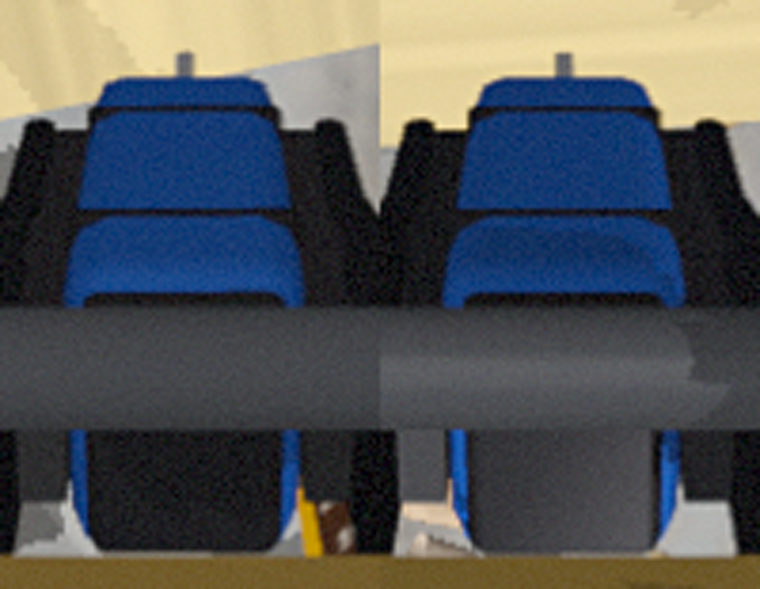

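Call:
servo_tool --pt "10 -0.042 -0.012 0 -0.143" --pt "10 -0.084 -0.024 0 -0.286" --pt "10 -0.125 -0.036 0 -0.428" --pt "10 -0.167 -0.047 0 -0.571" --pt "10 -0.209 -0.059 0 -0.714"

```text
time_s: 17.45
tool_pos: [0.5171, -0.0791, 0.2008]
tool_rot: [179.9, 0.0, 137.3]
force: [0.5, 0.7, -1.7]
grip_width: 0.0237
```

Call:
servo_tool --pt "10 -0.024 -0.036 0 -0.143" --pt "10 -0.048 -0.073 0 -0.286" --pt "10 -0.072 -0.109 0 -0.428" --pt "10 -0.096 -0.146 0 -0.571" --pt "10 -0.119 -0.182 0 -0.714"

```text
time_s: 18.08
tool_pos: [0.4804, -0.2936, 0.2007]
tool_rot: [180.0, 0.1, 178.2]
force: [0.5, 0.5, -0.8]
grip_width: 0.0234
```

Call:
servo_tool --pt "10 0 0 0 0" --pt "10 0 0 0 0" --pt "10 0 0 0 0"

```text
time_s: 18.45
tool_pos: [0.4806, -0.2917, 0.2005]
tool_rot: [180.0, 0.0, 178.0]
force: [-0.3, 0.6, -1.2]
grip_width: 0.024
```

```bash
python3 look.py 19
```

```text
time_s 18.45
tool_pos [ 0.4806 -0.2917  0.2005]
tool_rot [1.799692e+02 2.760000e-02 1.779984e+02]
force [-0.3238  0.6069 -1.1614]
wrist_torque [ 0.1005 -0.1419 -0.0234]
grip_width 0.024
tip [310.31656847 267.33411211] edge [310.29994311 254.97289881] [310.15327663 262.79204606]
260 207
```

View pics/wr19.png

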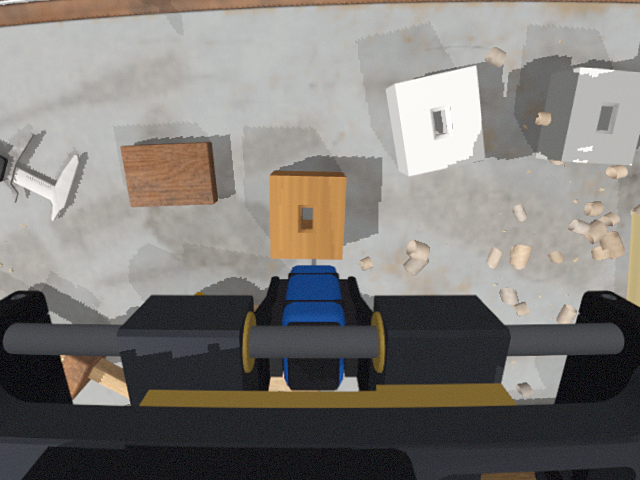

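Call:
servo_tool --pt "10 0.0014 -0.0037 0.05 0.018" --pt "10 0.0014 -0.0037 0.1 0.018" --pt "10 0.0014 -0.0037 0.112 0.018" --pt "10 0.0014 -0.0037 0.112 0.018" --pt "10 0.0014 -0.0037 0.112 0.018"

```text
time_s: 19.12
tool_pos: [0.4798, -0.2981, 0.0907]
tool_rot: [-179.9, 0.2, 176.8]
force: [-0.0, -0.5, -1.2]
grip_width: 0.0237
```

```bash
python3 look.py 20
```

```text
time_s 19.125
tool_pos [ 0.4798 -0.2981  0.0907]
tool_rot [-179.8821    0.2023  176.8283]
force [-0.0087 -0.5164 -1.2056]
wrist_torque [ 0.1352 -0.1124 -0.0267]
grip_width 0.0237
tip [310.48052061 267.22311426] edge [310.46522395 254.87285042] [310.26922082 262.75251176]
260 207
```

View pics/wz20.png

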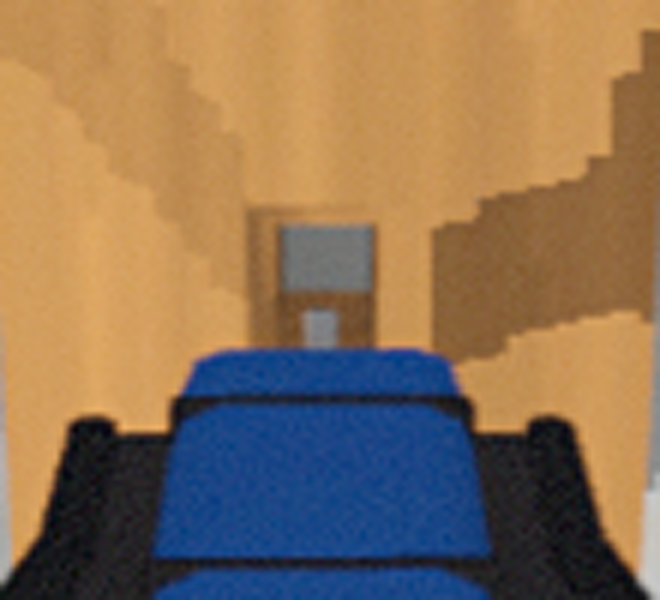

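Call:
servo_tool --pt "10 0.0008 0.0008 0 0" --pt "10 0.0008 0.0008 0.003 0" --pt "10 0.0008 0.0008 0.006 0" --pt "10 0.0008 0.0008 0.006 0"

```text
time_s: 19.68
tool_pos: [0.477, -0.2965, 0.0818]
tool_rot: [180.0, -0.0, 176.8]
force: [0.2, 0.3, -1.6]
grip_width: 0.0236
```

```bash
python3 look.py 21
```

```text
time_s 19.675
tool_pos [ 0.477  -0.2965  0.0818]
tool_rot [ 1.799817e+02 -4.150000e-02  1.768018e+02]
force [ 0.2407  0.2776 -1.5996]
wrist_torque [ 0.1281 -0.1199  0.0425]
grip_width 0.0236
tip [310.31241142 267.48234888] edge [310.2956461  255.11814873] [310.14429419 262.91854174]
260 207
```

View pics/wz21.png

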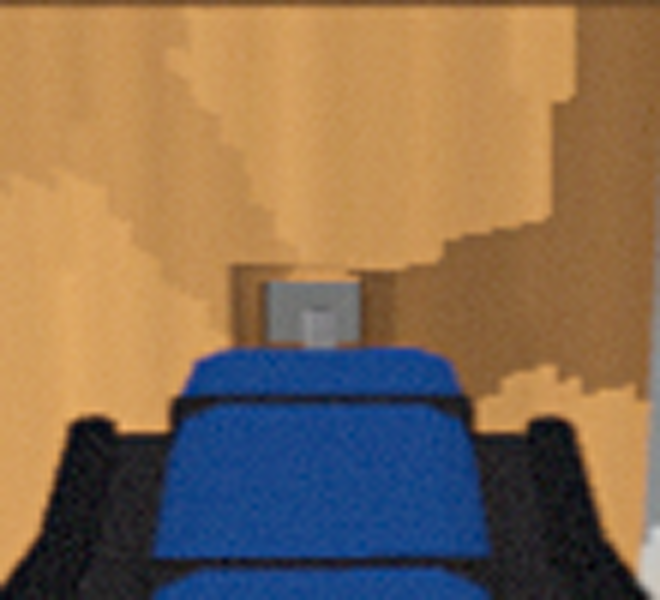

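Call:
servo_tool --pt "10 -0.0017 -0.0005 0 0" --pt "10 -0.0017 -0.0005 0.003 0" --pt "10 -0.0017 -0.0005 0.007 0" --pt "10 -0.0017 -0.0005 0.011 0" --pt "10 -0.0017 -0.0005 0.011 0"

```text
time_s: 20.35
tool_pos: [0.4785, -0.297, 0.0707]
tool_rot: [180.0, -0.1, 176.8]
force: [0.3, -0.2, -1.5]
grip_width: 0.0239
```

```bash
python3 look.py 22
```

```text
time_s 20.35
tool_pos [ 0.4785 -0.297   0.0707]
tool_rot [ 1.799736e+02 -5.470000e-02  1.768048e+02]
force [ 0.3392 -0.1546 -1.5268]
wrist_torque [ 0.1428 -0.1303  0.0139]
grip_width 0.0239
tip [310.30334385 267.46278746] edge [310.28668037 255.09720616] [310.13755842 262.89252377]
260 207
```

View pics/wz22.png

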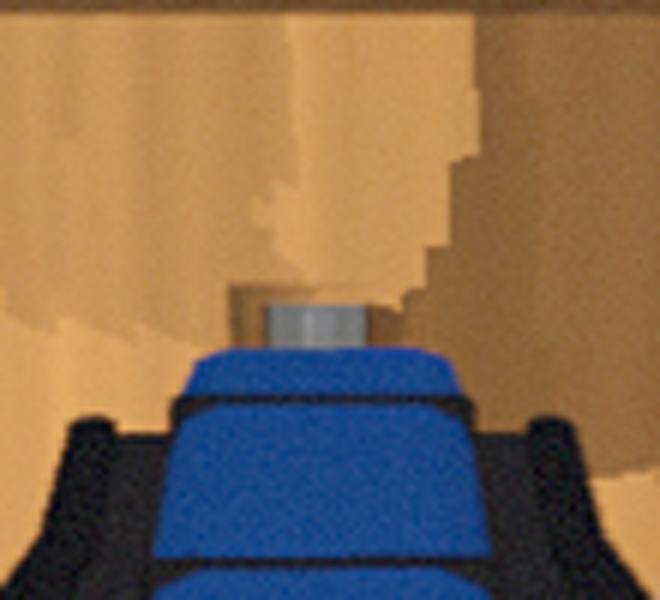

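Call:
servo_tool --pt "10 0 0 0.004 0" --pt "10 0 0 0.008 0" --pt "10 0 0 0.012 0" --pt "10 0 0 0.016 0" --pt "10 0 0 0.019 0"

```text
time_s: 21.02
tool_pos: [0.4788, -0.2972, 0.0519]
tool_rot: [180.0, -0.0, 176.8]
force: [0.3, -0.2, -0.7]
grip_width: 0.0237
```

Call:
servo_tool --pt "10 0 0 0.001 0" --pt "10 0 0 0.002 0" --pt "10 0 0 0.003 0"

```text
time_s: 21.4
tool_pos: [0.479, -0.2973, 0.0493]
tool_rot: [-180.0, 0.0, 176.8]
force: [-0.5, -0.7, -0.7]
grip_width: 0.0238
```

```bash
python3 look.py 23
```

```text
time_s 21.4
tool_pos [ 0.479  -0.2973  0.0493]
tool_rot [-1.799865e+02  1.230000e-02  1.768011e+02]
force [-0.4531 -0.7492 -0.7041]
wrist_torque [ 0.0752 -0.1562 -0.0707]
grip_width 0.0238
tip [310.35463327 267.37385914] edge [310.33910258 255.01284092] [310.17695923 262.82814937]
260 207
```

View pics/wz23.png

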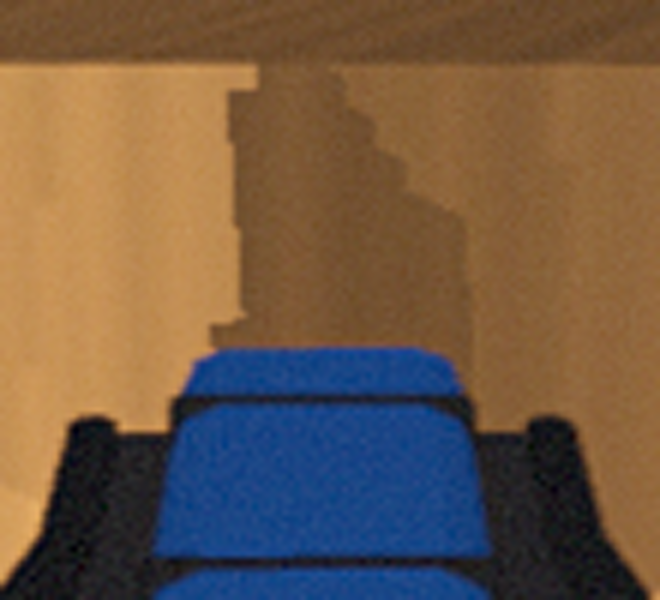

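Nearly down; last fraction by feel, then release.

Call:
servo_tool --pt "10 0 0 0.0005 0" --pt "10 0 0 0.001 0" --pt "10 0 0 0.001 0"

```text
time_s: 21.82
tool_pos: [0.479, -0.2973, 0.0486]
tool_rot: [-180.0, 0.0, 176.8]
force: [-0.3, 1.0, 0.7]
grip_width: 0.0242
```

Call:
servo_tool --pt "40 0 0 0 0" --pt "50 0 0 0 0" --pt "60 0 0 0 0" --pt "60 0 0 0 0" --pt "60 0 0 0 0"

```text
time_s: 22.45
tool_pos: [0.4789, -0.2973, 0.0482]
tool_rot: [-180.0, -0.0, 176.8]
force: [0.1, -0.2, -0.4]
grip_width: 0.0522
```

```bash
python3 look.py 24
```

```text
time_s 22.45
tool_pos [ 0.4789 -0.2973  0.0482]
tool_rot [-1.799950e+02 -1.900000e-03  1.768057e+02]
force [ 0.0647 -0.2029 -0.3739]
wrist_torque [ 0.1051 -0.0851  0.0396]
grip_width 0.0522
tip [310.3471333  267.37797198] edge [310.33057053 255.01553499] [310.17139364 262.8264535 ]
260 207
```

View pics/wr24.png

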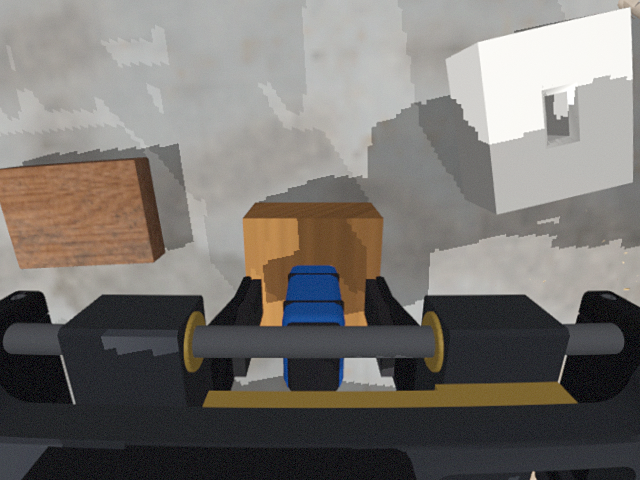

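Call:
servo_tool --pt "65 0 0 -0.02 0" --pt "65 0 0 -0.06 0" --pt "65 0 0 -0.11 0" --pt "65 0 0 -0.16 0" --pt "65 0 0 -0.175 0"

```text
time_s: 23.12
tool_pos: [0.4806, -0.298, 0.2272]
tool_rot: [-179.8, 0.3, 176.8]
force: [0.8, -1.0, -0.8]
grip_width: 0.0566
```

Call:
servo_tool --pt "65 0 0 0 0" --pt "65 0 0 0 0" --pt "65 0 0 0 0"

```text
time_s: 23.5
tool_pos: [0.4781, -0.2968, 0.2213]
tool_rot: [179.9, -0.2, 176.8]
force: [0.3, 0.3, 0.5]
grip_width: 0.0564
```

```bash
python3 look.py 25; python3 - <<'E'
from h import *
im={}
for n in ["side","scene"]:
    c=imaging.read_camera(n);cv2.imwrite(f"pics/{n}25.png",c["frame"]);im[n]=c
c=im["side"];h=cv2.cvtColor(c["frame"],cv2.COLOR_BGR2HSV)
m=(h[...,0]>105)&(h[...,0]<125)&(h[...,1]>150);m[:280]=0;m[335:]=0;m[:,:290]=0;m[:,360:]=0
Q=np.array([at_d(c,(x,y)) for y,x in np.argwhere(m)]);print(len(Q),np.percentile(Q,[2,50,98],axis=0))
w=dict(np.load("wr25.npz"));w["k1"]=float(w["k1"])
r=proj(w,(.479,-.296,.1)).astype(int);print(r,w["depth"][r[1],r[0]], at_d(w,r))
a=cv2.imread("pics/side0.png")[195:350,255:365];b=c["frame"][195:350,255:365]
cv2.imwrite("pics/cmp3.png",cv2.resize(np.hstack([a,b]),None,fx=3.6,fy=3.6,interpolation=cv2.INTER_CUBIC))
E
```

```text
time_s 23.5
tool_pos [ 0.4781 -0.2968  0.2213]
tool_rot [ 1.799053e+02 -1.617000e-01  1.768053e+02]
force [0.3374 0.2645 0.4728]
wrist_torque [ 0.1141 -0.1351  0.04  ]
grip_width 0.0564
tip [310.23137013 267.62298759] edge [310.21405186 255.2517362 ] [310.08843147 263.01387745]
260 207
338 [[ 0.46357209 -0.31181719  0.04657976]
 [ 0.47765269 -0.30757029  0.07248712]
 [ 0.49392333 -0.299129    0.09712027]]
[311 231] 0.29714122 [ 0.47897374 -0.29665011  0.09803181]
```

View pics/cmp3.png

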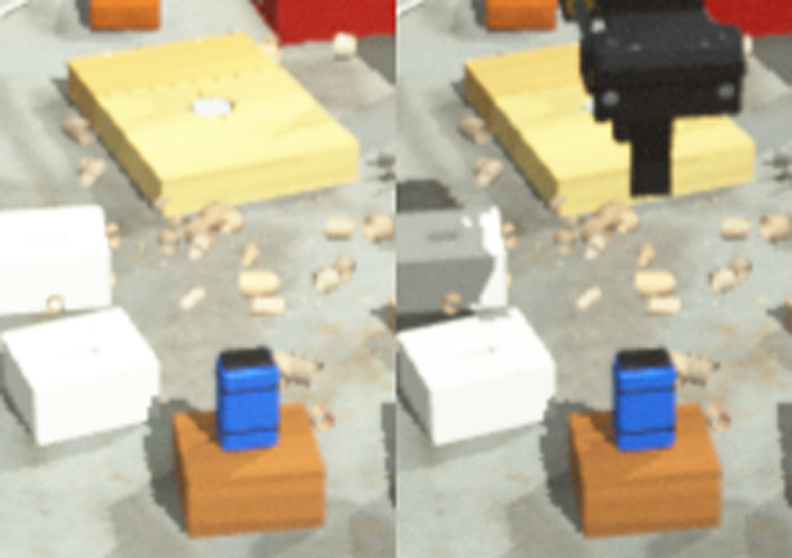

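View pics/scene25.png

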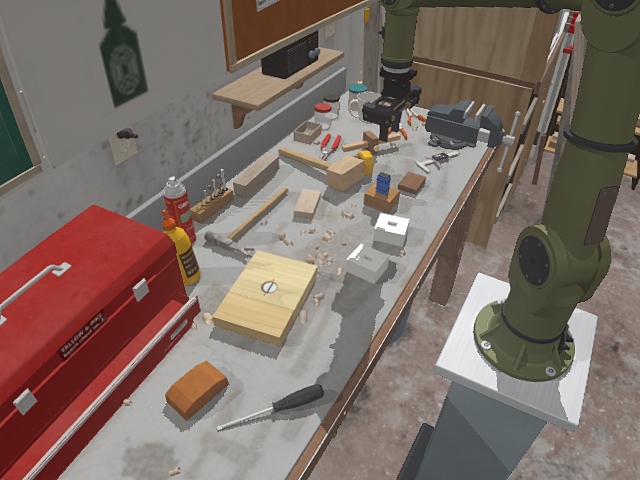

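```bash
python3 -c "
from h import *
print(ticket.sign_off())"
```

```text
the job is handed in; nothing more can be done
None
```

The cam is turned to its stop with the blue driver, the joint looks closed, and the driver is back upright in its brown stand. I handed the job in at about 23.7 s of the 72 s allowed.

- **Turning:** I set the blade in the slot by eye, with no noticeable pressing force, and turned it clockwise. When the cam seated, the wrist torque rose from about 0.08 to 0.16–0.18 N m. That reading had not clearly settled, so I nudged it once more, and it read 0.27 N m. That is above the 0.15–0.2 N m you call firm but below the 0.3 N m harm limit. I backed off straight away.
- **Cam and joint:** After lifting the driver out, the slot measured about 2° past the red marks. I put that down to measurement error, since the stop is hard; it is certainly not short of the marks. The gap between rail and panel had closed to a hairline. I judged that by eye and did not measure the 3 mm of travel.
- **Driver:** It did not slip in the grip, and its top is at 98 mm by depth, the same as before I picked it up (nominal 100 mm). The side view matches the first picture.
- **Other things:** Nothing else on the bench looks moved in the last pictures. The gripper is clear, about 120 mm above the driver.

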